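# Press the plaster die into the tile mould

### The job

Get the tile mould ready for the next pressing: take the plaster die that matches its oblong pocket by the wooden grip bar, lower it into the pocket and press it down, against the stiff lift-out pad, until it is fully home with the plaster flush with the top of the mould. Do not drop it in; leave it there and let go.

Things in the scene. Friction and masses are not known exactly. Their poses are not given: they have to be found in the camera images.
- die: Off-white oblong plaster block, 0.13 to 0.21 kg. Origin: centre of underside; x lengthwise, z up. Foot 72 (x) x 44 mm, 12 high; above it 78 x 48 mm up to z = 26. On top, centred, an upright wooden grip bar 60 (x) x 16 (y) mm, z = 26 to 62. Goes in either way round. A square die (72 x 72) and a round one (78 across), with the same bar, do not fit.
- mould: Wooden box 150 (x) x 120 (y) x 40 mm high, fixed to the bench. Origin: centre of its underside; z up. In its top one centred oblong pocket 92 (x) x 62 (y) mm with upright walls and a 6 mm bevel round the mouth. A grey pad is its floor: raised, it makes the die stand proud; with the pad right down (its top at z = 14) the plaster is flush with the mould's top.
- pad (a joint): Lift-out pad in the pocket: how far it is pushed down, in m. 0: fully raised, its top 26 mm above the mould's underside; 0.012: fully down (14 mm). Starts between 0 and 0.004. It moves straight down under about 8 N pressed anywhere, and stays where it is left; the die's own weight does not move it.
Mind the look-alikes: they are no part of the job. Leave any blue look-alike of the die alone.

How it is judged:
By the outcome, as a careful person would: the job done as asked, in the order asked, and still so for the second after the job is handed in, with the robot touching nothing.
It also fails if it takes over 38 s, if anything falls off the work surface, if the arm or the gripper's body presses on something with over 40 N, if the wrist force passes 120 N, or if a joint passes its speed limit or range.

### The arm

A 6-joint arm with a two-finger parallel gripper is mounted at the origin on the work surface. World frame = base frame: x ahead of the robot, y to its left, z up, the work surface at z = 0. Lengths are in m, angles in rad, forces in N, time in s.
With the tool pointing down it reaches from about 0.325 to 0.85 m from the base axis. Payload 15.5 kg.
Tool frame: the origin (TCP) lies midway between the tips of the shut fingers; the grasp point (between the pads) lies 19 mm behind it (ctrl.grasp_offset is the distance from the TCP to the grasp point, in m); z points along the fingers, y is the line along which they close (so a half turn about z gives the same grasp; the last joint's range is limited). The gripper opens to 91 mm and grips with 3 to 60 N. Pads are 32 mm wide; open, the fingers measure 118 mm over their backs; the gripper's body (76 mm by 178 mm) begins 60 mm behind the grasp point.
Start: joints at [-1.252, 0.494, 1.345, -0, 1.302, -0.096], TCP at [0.251, -0.572, 0.214] pointing down, gripper open.
Joint ranges: [-2.91, 2.91], [-0.82, 2.16], [0.22, 2.67], [-1.22, 4.37], [0.12, 2.79], [-3.08, 3.08]. Speed limits (rad/s): [1.89, 1.89, 2.57, 3.01, 3.01, 3.01].

### API

Orientations are given as a unit quaternion [x, y, z, w].
In Python, from cell import ctrl, claw, solver, grab_frame, calibration, monitor gives the robot as it stands. Calls block until the motion is done:
- ctrl.reach(position, orientation): joint-space move of the TCP to a pose.
- ctrl.move_l(position, vel=0.15, orientation=None): straight line of the TCP; orientation=None keeps the orientation; vel is the mean speed in m/s.
- ctrl.set_joints(angles): joint-space move.
- claw.command_gripper(opening, newtons=None): finger opening in m; newtons is the grip in N (None keeps the last); returns when the fingers have stopped.
- ctrl.hold(seconds).
- solver.ik(position, orientation): joint angles nearest the present ones, or None.
- grab_frame(name): name is "side" or "top"; returns (picture, depth): 384x512x3 uint8, blue, green, red; 384x512 float32, m along the optical axis (not along the pixel's ray), 0 where there is no reading.
- calibration(name): a dict with "intrinsics" (3x3 intrinsics, pixels), "R" (3x3) and "t" (3): a world point X has camera coordinates R X + t. Camera axes: x right, y down, z forward; pixel columns grow to the right and rows downward; lengths in m; the calibration is good to about 2 mm. A picture is of the moment at which its call begins. calibration takes no time and is no camera call.
A pose or a line that the arm cannot do raises ctrl.MotionError and nothing moves.
- ctrl.sign_off(): hands the job in; it is judged then, once.
Readings, each from a call of its own:
- monitor.get_time_s(): time.
- monitor.get_q(): joint angles.
- monitor.get_joint_velocities(): joint speeds.
- monitor.get_joint_torque(): joint torques, N m.
- monitor.get_tool_pos(): TCP position.
- monitor.get_ee_rot(): TCP orientation.
- monitor.get_wrist_force(): force on the tool from outside, world axes, zero at the start.
- monitor.get_moment(): the same for the moment, N m.
- monitor.get_finger_gap(): finger opening in m.
- monitor.get_finger_force(): force on a finger pad.
Only numpy, scipy, OpenCV 4.12 (cv2) and the standard library are available. Lean on these libraries where they do the work, as an engineer would, in place of code of your own. Each camera call takes 0.05 s, during which the arm holds its last target. There are 200 camera calls.

## Working session

There is one attempt and no reset: what is moved stays moved. The work goes in short steps, each a Python script; the robot and the scene stay as the last script left them, time stands still between calls to the robot, and variables do not carry over. Pictures are saved under pics/ and viewed, at most 10 in all, crops included, and the job is handed in when it is done.

```bash
ls; mkdir -p pics
python3 - <<'E'
from cell import *
import cv2,numpy as np
for n in("top","side"):
    p,d=grab_frame(n);cv2.imwrite(f"pics/{n}0.png",p);np.save(f"pics/{n}0.npy",d)
    c=calibration(n);print(n,c, "cam pos",-np.array(c["R"]).T@np.array(c["t"]))
print(monitor.get_time_s(),monitor.get_ee_rot(),ctrl.grasp_offset)
E
```

```text
pics
top {'intrinsics': array([[375.66035508,   0.        , 259.88013524],
       [  0.        , 375.66035508, 188.36868355],
       [  0.        ,   0.        ,   1.        ]]), 'R': array([[-0.02921522, -0.99957109,  0.00202883],
       [-0.98806033,  0.0285715 , -0.15139503],
       [ 0.15127213, -0.00642764, -0.98847126]]), 't': array([0.01909958, 0.51272189, 0.72804675])} cam pos [0.39702498 0.00912177 0.79723808]
side {'intrinsics': array([[414.49638509,   0.        , 258.64849607],
       [  0.        , 414.49638509, 184.57035357],
       [  0.        ,   0.        ,   1.        ]]), 'R': array([[ 0.99131817, -0.13103549,  0.01086228],
       [-0.08492843, -0.70118795, -0.70790015],
       [ 0.10037655,  0.70083176, -0.70622899]]), 't': array([-0.50964382,  0.08932055,  0.84082882])} cam pos [ 0.42840554 -0.59343048  0.66258361]
0.1 [ 9.78674941e-01  2.05414322e-01 -6.24489757e-05 -5.59531160e-04] 0.0188
```

View pics/top0.png

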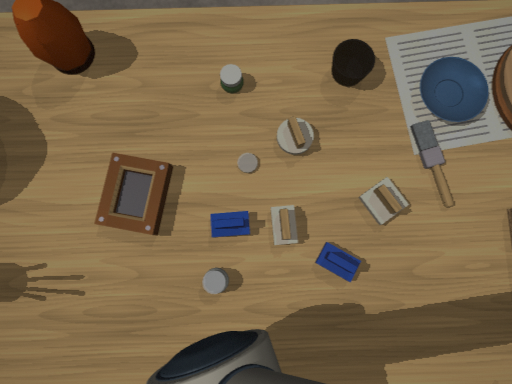

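View pics/side0.png

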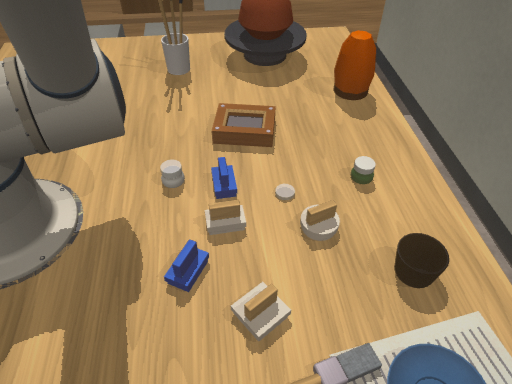

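Top view: the white dies are oblong (284,225), square (385,201) and round (296,136). The blue look-alikes are at (230,224) and (339,262), and the mould is at (134,194). The oblong white one at (284,225) fits the description. I'll confirm it in a crop and measure.

```bash
cat > h.py <<'E'
import cv2,numpy as np
from cell import *
def cast(n,uv,z):
    c=calibration(n);R=np.array(c["R"]);K=np.array(c["intrinsics"]);C=-R.T@np.array(c["t"])
    uv=np.atleast_2d(np.array(uv,float));r=np.c_[uv,np.ones(len(uv))]@np.linalg.inv(K).T@R
    return C+r*((z-C[2])/r[:,2])[:,None]
def rect(n,mask,z):
    """largest blob of the mask -> plane z -> min-area rect: centre, long, short, yaw of long side"""
    cs,_=cv2.findContours(mask,cv2.RETR_EXTERNAL,cv2.CHAIN_APPROX_NONE)
    c=max(cs,key=cv2.contourArea);P=cast(n,c[:,0],z)[:,:2]
    ctr,(w,h),_=r=cv2.minAreaRect((P*1000).astype(np.float32))
    b=cv2.boxPoints(r);e=max((b[1]-b[0],b[2]-b[1]),key=np.linalg.norm)
    return np.array(ctr)/1000,max(w,h),min(w,h),(np.arctan2(e[1],e[0])+np.pi/2)%np.pi-np.pi/2,c[:,0].mean(0)
def win(m,x0,y0,x1,y1):
    o=np.zeros_like(m);o[y0:y1,x0:x1]=m[y0:y1,x0:x1];return o
E
python3 - <<'E'
from h import *
def show(n,box,f):
    x0,y0,x1,y1=box;return cv2.resize(cv2.imread(f"pics/{n}0.png")[y0:y1,x0:x1],(400,400*(y1-y0)//(x1-x0)))
A=show("top",(255,185,325,255),0);B=show("side",(190,180,260,250),0)
C=cv2.imread("pics/top0.png");C=cv2.resize(C[145:245,85:185],(400,200*2))[:200*2]
cv2.imwrite("pics/crop1.png",np.hstack([A,C])); 
for n,(w) in dict(top=(262,195,305,255),side=(200,195,250,238)).items():
    im=cv2.imread(f"pics/{n}0.png");h=cv2.cvtColor(im,cv2.COLOR_BGR2HSV)
    x0,y0,x1,y1=w
    white=win(cv2.inRange(h,(0,0,110),(180,60,255)),*w)
    print(n,"white",rect(n,white,.026))
    d=np.load(f"pics/{n}0.npy");c=calibration(n)
    v,u=np.mgrid[:384,:512];K=c["intrinsics"]
    X=np.dstack([(u-K[0,2])/K[0,0]*d,(v-K[1,2])/K[1,1]*d,d])@np.eye(3)
    W=(X-np.array(c["t"]))@np.array(c["R"])
    np.save(f"pics/{n}W.npy",W)
    bar=win(((W[...,2]>.050)&(W[...,2]<.075)).astype(np.uint8)*255,*w)
    print("bar",rect(n,bar,.062) if bar.any() else None,W[...,2][y0:y1,x0:x1].max())
    pl=win(((W[...,2]>.017)&(W[...,2]<.08)).astype(np.uint8)*255,*w);print("all",rect(n,pl,.026))
    w=(90,145,180,240) if n=="top" else (205,95,285,150)
    m=win(((W[...,2]>.033)&(W[...,2]<.06)).astype(np.uint8)*255,*w);print("mould",rect(n,m,.04))
    g=win(cv2.inRange(h,(0,0,40),(180,90,170)),*((105,160,165,225) if n=="top" else (220,105,270,140)))
    print("pad",rect(n,g,.024), )
    ctr=rect(n,g,.024)[4].astype(int);print("pad z",np.median(W[ctr[1]-5:ctr[1]+6,ctr[0]-5:ctr[0]+6,2]))
E
```

```text
top white (array([ 0.43896619, -0.04230313]), 77.72067260742188, 48.637088775634766, np.float32(0.050289154), array([281.41610738, 224.55033557]))
bar (array([ 0.43828552, -0.04163172]), 59.200069427490234, 16.51092529296875, np.float32(0.06783342), array([284.53424658, 223.75342466])) 0.7972380829506622
all (array([ 0.43881494, -0.04172998]), 77.89212799072266, 48.1727294921875, np.float32(0.0677228), array([283.41666667, 224.54166667]))
mould (array([0.51133801, 0.26480981]), 149.97203063964844, 122.19758605957031, np.float32(-0.21144545), array([131.6953125, 193.7109375]))
pad (array([0.51248486, 0.26625836]), 89.38368225097656, 58.06098556518555, np.float32(-0.20844209), array([133.67669173, 193.66917293]))
pad z 0.0253148564363167
side white (array([ 0.43968945, -0.05105457]), 77.11456298828125, 64.43329620361328, np.float32(0.06974006), array([225.27737226, 220.87591241]))
bar (array([ 0.43908926, -0.04816113]), 59.83664321899414, 27.389633178710938, np.float32(0.06777763), array([223.74025974, 206.11688312])) 0.6625836121323667
all (array([ 0.43877155, -0.0382001 ]), 78.0086898803711, 74.05072021484375, np.float32(0.06005323), array([224.15702479, 215.27272727]))
mould (array([0.51066223, 0.26023672]), 150.61273193359375, 134.2287139892578, np.float32(-0.2126025), array([244.37853107, 119.97740113]))
pad (array([0.51367474, 0.27442447]), 89.11891174316406, 45.84232711791992, np.float32(-0.21353197), array([244.70588235, 121.27058824]))
pad z 0.026847847497225727
```

View pics/crop1.png

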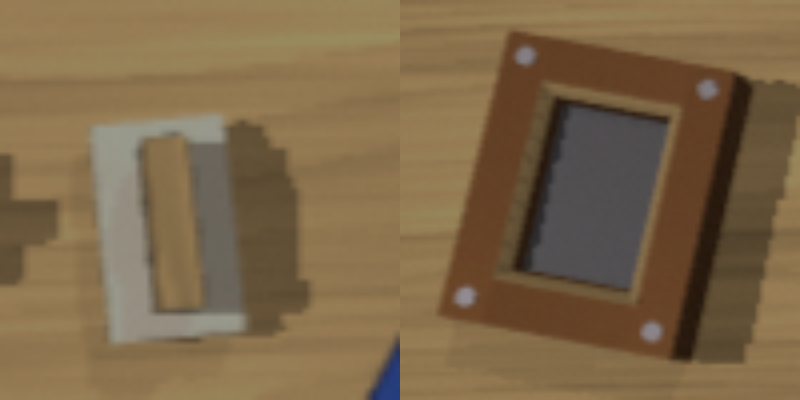

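Crop: the oblong die has a bar along its length, with white shoulders of about 78x48 mm and its centre at (284,224). The empty mould has screws at its four corners and a grey pad showing. The sizes match (bar 59x16.5, plaster 78x48, mould 150x122, pad about 25 mm), so I'll grasp.

```bash
cat >> h.py <<'E'
def quat(y): return [np.cos(y/2),np.sin(y/2),0,0]
DIE=np.array([.4386,-.0417]);DY=.068
MO=np.array([.5120,.2650]);MY=-.211
def best(p,yaw):
    c=[(q,solver.ik(p,q)) for q in (quat(yaw),quat(yaw+np.pi))]
    c=[(np.abs(np.array(j)-monitor.get_q()).max(),q) for q,j in c if j is not None]
    return min(c,key=lambda t:t[0])[1]
E
python3 - <<'E'
from h import *
print(cast("top",[131.9,193.1],.04))
q=best([*DIE,.14],DY)
claw.command_gripper(.06,40)
ctrl.reach([*DIE,.14],q); print(monitor.get_q(),monitor.get_time_s())
ctrl.move_l([*DIE,.032],vel=.12); print(monitor.get_wrist_force())
claw.command_gripper(0,40); print(monitor.get_finger_gap(),monitor.get_finger_force(),monitor.get_wrist_force())
ctrl.move_l([*DIE,.15],vel=.12); print(monitor.get_finger_gap(),monitor.get_wrist_force(),monitor.get_time_s())
ctrl.reach([*MO,.15],quat(MY) if q==quat(DY) else quat(MY+np.pi))
print(monitor.get_tool_pos(),monitor.get_ee_rot(),monitor.get_time_s(),monitor.get_q(),monitor.get_wrist_force())
p,d=grab_frame("side");cv2.imwrite("pics/side1.png",p);cv2.imwrite("pics/s1c.png",cv2.resize(p[20:170,150:350],(800,600)))
E
```

```text
[[0.51070277 0.26467485 0.04      ]]
[-2.31550117e-01  3.43697705e-01  1.87388267e+00 -6.47931199e-05
  9.23512037e-01  1.27183198e+00] 2.7917
[ 0.81362982  0.29490313 -0.1292775 ]
0.01578711169600548 39.993669390678406 [-0.04553379 -1.7877942  -0.43258213]
0.015981576570896622 [ 0.66445826  0.11642656 -2.18556644] 5.7167
[0.51187743 0.26399475 0.14967742] [ 9.94434300e-01 -1.05357551e-01 -3.17626449e-04  3.29586453e-04] 6.9167 [ 3.72671230e-01  4.95700095e-01  1.54517247e+00 -3.28364234e-04
  1.10158745e+00  2.15472308e+00] [-0.04011736 -1.13951922 -1.66210693]
```

View pics/s1c.png

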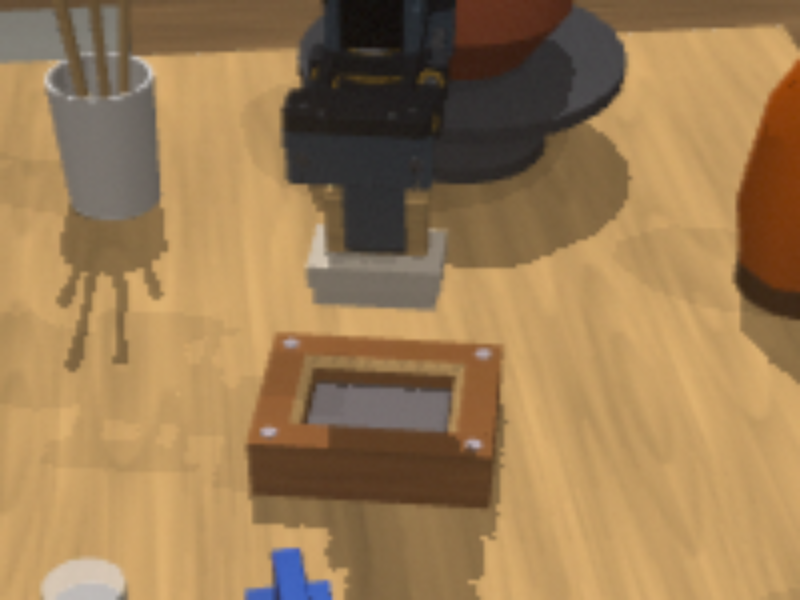

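The die hangs level and centred in the fingers over the mould, crop (375,270), with its long side along the pocket. I'll lower it and press while watching the wrist force.

Run:
```python
from h import *
M=np.array([.5115,.2648])
ctrl.move_l([*M,.085],vel=.1); print(monitor.get_wrist_force())
z=.085
while z>.042:
    z-=.005 if z>.066 else .0015
    ctrl.move_l([*M,z],vel=.04)
    f=monitor.get_wrist_force();p=monitor.get_tool_pos()
    print(round(z,4),np.round(p,4),np.round(f,1),round(monitor.get_finger_gap(),4))
    if f[2]>30 or np.hypot(f[0],f[1])>12: break
print(monitor.get_time_s())
```

```text
[ 0.27245389 -0.3929871  -1.52912529]
0.08 [0.5115 0.2648 0.0801] [-0.8  1.  -2.2] 0.016
0.075 [0.5113 0.2648 0.0747] [-0.6 -0.2 -2.2] 0.0156
0.07 [0.5113 0.2647 0.0697] [-0.2  1.3 -1.8] 0.0156
0.065 [0.5113 0.2647 0.0647] [ 0.3  0.4 -1.5] 0.0155
0.0635 [0.5115 0.2648 0.0635] [-0.4 -0.1 -1.5] 0.0158
0.062 [0.5114 0.2648 0.0619] [-0.3 -0.5 -1.2] 0.0158
0.0605 [0.5115 0.2648 0.0604] [ 0.1  0.1 -1.2] 0.016
0.059 [0.5115 0.2648 0.0589] [ 1.   0.4 -1.5] 0.0157
0.0575 [0.5114 0.2648 0.0574] [ 0.6  0.3 -1.7] 0.016
0.056 [0.5115 0.2648 0.056 ] [ 0.5 -0.1  0.3] 0.0156
0.0545 [0.5115 0.2648 0.0545] [ 0.6 -0.2  1.1] 0.0158
0.053 [0.5115 0.2648 0.0529] [-0.7 -1.3  1.2] 0.0161
0.0515 [0.5115 0.2648 0.0514] [ 0.3 -0.1  0.1] 0.0159
0.05 [0.5115 0.2648 0.0499] [ 0.  -0.5  0.5] 0.0157
0.0485 [0.5115 0.2648 0.0484] [-0.5 -0.1  1.7] 0.0159
0.047 [0.5115 0.2648 0.0469] [-0.2 -1.  -0.2] 0.0161
0.0455 [0.5115 0.2648 0.0458] [-2.2 -1.2  9. ] 0.0155
0.044 [0.5118 0.2648 0.0454] [-6.9 -3.8 30.7] 0.0156
12.3667
```

The hard stop came at TCP 0.0457, against the 0.046 predicted for flush. I'll ease off, release, retreat and look.

Run:
```python
from h import *
M=np.array([.5115,.2648])
ctrl.move_l([*M,.0456],vel=.04); print(monitor.get_wrist_force())
claw.command_gripper(.045); ctrl.move_l([*M,.16],vel=.12)
j=np.array(monitor.get_q());j[0]-=.7;ctrl.set_joints(j);print(monitor.get_time_s())
A=[]
for n,b in(("top",(90,145,180,240)),("side",(200,80,290,155))):
    p,d=grab_frame(n);c=calibration(n);v,u=np.mgrid[:384,:512];K=c["intrinsics"]
    W=(np.dstack([(u-K[0,2])/K[0,0]*d,(v-K[1,2])/K[1,1]*d,d])-c["t"])@c["R"]
    h=cv2.cvtColor(p,cv2.COLOR_BGR2HSV);w=win(cv2.inRange(h,(0,0,90),(180,70,255)),*((112,165,160,222) if n=="top" else (222,95,272,142)))
    r=rect(n,w,.04);L=(W-np.r_[M,0])@np.array([[np.cos(MY),-np.sin(MY),0],[np.sin(MY),np.cos(MY),0],[0,0,1]])
    x,y,z=L[...,0],L[...,1],L[...,2]
    pl=(abs(x)<.034)&(abs(y)<.019)&(abs(y)>.012)&(w>0);rim=(abs(x)<.07)&(abs(y)<.055)&((abs(x)>.056)|(abs(y)>.042))&(abs(z-.04)<.006)
    bar=(abs(x)<.025)&(abs(y)<.005)&(z>.06)
    print(n,r,"plaster",np.median(z[pl]),"rim",np.median(z[rim]),"bar",np.median(z[bar]))
    for s in(-1,1):
        for a,nm in((x,"x"),(y,"y")): print(nm,s,np.median(z[pl&(a*s>.005)]).round(4),end=" ")
    A.append(cv2.resize(p[b[1]:b[3],b[0]:b[2]],(400,400)))
cv2.imwrite("pics/end.png",np.hstack(A))
```

```text
[-2.49845104 -0.76458525  8.5297508 ]
15.8083
top (array([0.51178821, 0.26473914]), 80.22360229492188, 49.78701400756836, np.float32(-0.21339583), array([131.77966102, 192.91525424])) plaster 0.040215386485759036 rim 0.040231668466085016 bar 0.07635490632226838
x -1 0.0403 y -1 0.0402 x 1 0.0402 y 1 0.0399 side (array([0.51316339, 0.25909131]), 84.763427734375, 55.696842193603516, np.float32(-0.23346603), array([244.92079208, 120.97029703])) plaster 0.04087584665212759 rim 0.04138914893984603 bar 0.07689027565721615
x -1 0.0404 y -1 0.0407 x 1 0.0409 y 1 0.0424
```

View pics/end.png

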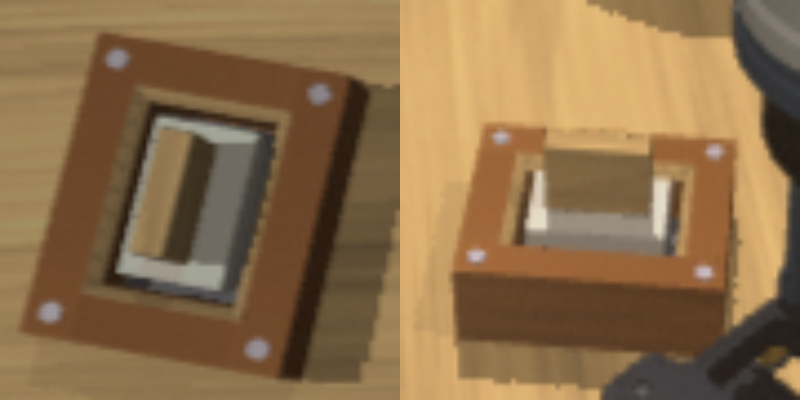

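The die sits level and free in the pocket (left crop around (195,200)). The plaster is at 40.2 mm and the rim at 40.2 mm, with the bar top at 76 mm, so it is flush. The gripper is clear.

```bash
python3 -c "
from cell import *
print(ctrl.sign_off())"
```

```text
the job is handed in; nothing more can be done
None
```

The oblong plaster die is pressed fully home in the mould with its plaster flush with the top, the gripper has let go and is clear, and the job is handed in at about 16 s.

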